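# Gauge the height of a sofa foot

## Task

Measure the taller of the two loose wooden sofa feet with the bridge gauge: first stand the foot upright in the middle of the slate slab and let go of it. Then take the gauge from its sloping rest and lower it gently astride the foot, until both its legs stand flat on the slab and its sprung plunger rests on top of the foot, and leave it standing there so that the height can be read. Leave everything else where it is.

Things in the scene. Friction and masses are not known exactly. Their poses are not given: they have to be found in the camera images.
- tall_foot: the taller wooden sofa foot: a plain round pale-wood cylinder, 56 mm in diameter (52 mm at the very bottom) and 84 mm high, about 160 g, loose, standing on the brass tray. Origin: centre of its underside; z up along its axis
- short_foot: the shorter sofa foot, same wood and diameter but 60 mm high, also standing on the tray, its centre about 120 mm from that of the taller one. Origin: centre of its underside. To be left alone
- slab: fixed flat dark slate slab, 160 mm (its x) by 180 mm (its y), 15 mm thick, on the table. Origin: centre of its underside, so its top is at z = 15 mm in its frame; turned about the vertical by its yaw
- tray: fixed flat round brass tray, 240 mm in diameter; its floor is 5 mm above the table, low rim to 11 mm. Both sofa feet and one mug stand on it. Origin: centre of its underside
- rest: fixed oak rest (170 x 160 mm base, 120 mm high): a sloping board facing away from the robot and a ledge, on which the gauge leans. Origin: centre of its underside; x is its front, the side on which the gauge lies
- gauge: loose aluminium bridge gauge, about 540 g, an inverted U, 40 (x) x 110 (y) x 182 mm (z). Legs 40 x 10 x 110 mm at y = +-50 mm, 90 mm clear between; bar z = 110 to 122 mm. Origin: midway between the soles, at sole level; z runs up through the handle. Starts leaning in the rest, z 35 degrees from vertical, top towards the rest's -x (robot side); comes out along its own z
- gauge_grip (a point): middle of the gauge's grey handle block: 32 mm (x) by 30 mm (y), from z = 122 to 182 mm in the gauge's frame; this point is at z = 152 mm. Best gripped across its y sides. Same axes as the gauge
- plunger (a joint): the gauge's sprung plunger, a steel rod with a 32 mm round foot, sliding along the gauge's z, m. 0 = fully down, the foot's underside 40 mm above sole level; it grows as the foot is pushed up (to 55 mm), so the measured height is 40 mm + this value. The spring pushes it down with 0.6 to 2.2 N
- plunger_tip (a point): centre of the underside of the plunger's foot
- tall_foot_top (a point): centre of the top of the taller sofa foot
- mug_tray: white mug, 76 mm across, 88 mm high, on the tray. Origin: centre of its underside
- mug_table: blue mug, 80 mm across, 92 mm high, beyond the work area. Origin: centre of its underside
- teapot: metal teapot, 116 mm across the belly, 150 mm high, beyond the work area. Origin: centre of its underside
- teaspoon: teaspoon, 140 mm long, lying on the table between the robot and the slab. Origin: about its middle, underside
- remote: black remote control, 45 x 160 x 18 mm, lying on the table between the robot and the slab. Origin: centre of its underside
- candle: candle jar, 72 mm across, 85 mm high, on the table on the robot's near left. Origin: centre of its underside
Not all that is in view belongs to the job. There is more than one size of the gauge; the one meant has the size given above.

How it is judged:
By the outcome, as a careful person would: the job done as asked, in the order asked, and still so for the second after the job is handed in, with the robot touching nothing.
It also fails if it takes over 59 s, if anything falls off the work surface, if the arm or the gripper's body presses on something with over 40 N, if the wrist force passes 120 N, or if a joint passes its speed limit or range.

## Robot

A 7-joint arm with a two-finger parallel gripper is mounted at the origin on the work surface. World frame = base frame: x ahead of the robot, y to its left, z up, the work surface at z = 0. Lengths are in m, angles in degrees, forces in N, time in s.
With the tool pointing down it reaches from about 0.35 to 0.775 m from the base axis. Payload 3.1 kg.
Tool frame: the origin (TCP) lies on the centre line of the jaws, within the pads' length; the fingertips stand 17 mm ahead of it and the grasp point (between the pads) lies 2 mm behind it (robot.tip_reach is the distance from the TCP to the fingertips, in m); z points along the fingers, y is the line along which they close (so a half turn about z gives the same grasp; the last joint's range is limited). The gripper opens to 85 mm and grips with 20 to 120 N. Pads are 22 mm wide; open, the fingers measure 114 mm over their backs; the gripper's body (76 mm by 85 mm) begins 54 mm behind the grasp point. The pads swing forward as they close: fully open they stand 13 mm farther back than shut.
Start: joints at [74.101, 17.813, 0.802, 86.603, -0.252, 75.585, -1.558], TCP at [0.129, -0.535, 0.248] pointing down, gripper open.
Joint ranges: [-154.91, 154.91], [-16.99, 109.72], [-72.82, 74.43], [7.12, 147.25], [-82.49, 262.49], [11.32, 116.49], [-174.64, 174.64]. Speed limits (degrees/s): [159.86, 159.86, 180, 180, 180, 180, 180].

## Interface

Orientations are given as [roll, pitch, yaw] about the fixed x, y, z axes, in that order (R = Rz(yaw) Ry(pitch) Rx(roll)).
In Python, from station import robot, fingers, vision, workorder, recognise gives the robot as it stands. Calls block until the motion is done:
- robot.move_to(position, orientation): joint-space move of the TCP to a pose.
- robot.line_to(position, orientation=None, velocity=0.15, f_stop=None): straight line of the TCP; orientation=None keeps the orientation; velocity is the mean speed in m/s. With f_stop (N) it stops when the force on the tool has changed by that much, and returns True; else False.
- robot.move_j(angles): joint-space move.
- fingers.gripper_to(opening, force=None): opening from 0.0 (shut) to 1.0 (fully open); force is the grip in N (None keeps the last); returns when the fingers have stopped.
- robot.pause(seconds).
- robot.inverse_kinematics(position, orientation): joint angles nearest the present ones, or None.
- vision.grab_frame(name): name is "side" or "top"; returns the picture (480x640x3 uint8, red, green, blue); there is no depth.
- vision.calibration(name): a dict with "mtx" (3x3 intrinsics, pixels), "k1" (the pictures are not rectified: a ray, as slopes to the right and down, at radius r is drawn at 1 + k1 r^2 times it, then the intrinsics apply), "extrinsics" (4x4, takes a point from world to camera coordinates). Camera axes: x right, y up, looking along -z (the intrinsics and any distortion apply to the point x, -y, -z); pixel columns grow to the right and rows downward; lengths in m; the calibration is good to about 2 mm. A picture is of the moment at which its call begins. calibration takes no time and is no camera call.
A pose or a line that the arm cannot do raises robot.PlanningError and nothing moves.
- workorder.close_job(): hands the job in; it is judged then, once.
Trained networks look in the newest picture that a camera, given by its name, has taken for a name from the list of things; names that differ only in an ending like _2 or _b are one class to them, and where a whole thing is asked for, a point or a joint stands for the part that bears it (a point fixed in the world has none). Each returns a list of dicts, best first, with "p" (0 to 1); they miss things now and then, are a little off and sometimes report something else, mostly with a low value. They report only what shows in the picture. A call takes as long as a camera call. They do not tell look-alikes from the thing itself.
- recognise(label, camera): "rect" ([centre column, centre row, width, height] in pixels, round what is visible of it).
Readings, each from a call of its own:
- robot.current_time_s(): time.
- robot.current_joint_positions(): joint angles.
- robot.current_dq(): joint speeds.
- robot.current_joint_torque(): joint torques, N m.
- robot.current_tool_pos(): TCP position.
- robot.current_eef_rot(): TCP orientation.
- robot.current_contact_force(): force on the tool from outside, world axes, zero at the start.
- robot.current_torque(): the same for the moment, N m.
- robot.current_finger_gap(): opening from 0.0 (shut) to 1.0 (fully open).
- robot.current_gripper_force(): force on a finger pad.
Only numpy, scipy, OpenCV 4.12 (cv2) and the standard library are available. Lean on these libraries where they do the work, as an engineer would, in place of code of your own. Each camera call takes 0.05 s, during which the arm holds its last target. There are 200 camera calls.

## Working session

There is one attempt and no reset: what is moved stays moved. The work goes in short steps, each a Python script; the robot and the scene stay as the last script left them, time stands still between calls to the robot, and variables do not carry over. Pictures are saved under pics/ and viewed, at most 10 in all, crops included, and the job is handed in when it is done.

```bash
ls; mkdir -p pics; python3 - <<'E'
from station import robot, fingers, vision, workorder, recognise
import cv2, numpy as np
for n in ("side","top"):
    im=vision.grab_frame(n); cv2.imwrite(f"pics/{n}0.png",im[:,:,::-1])
    c=vision.calibration(n); print(n,np.round(c["mtx"],1).tolist(),c["k1"],np.round(c["extrinsics"],3).tolist())
    for l in ("tall_foot","short_foot","slab","tray","rest","gauge","gauge_grip","mug_tray"):
        print(l,[(np.round(d["rect"]).tolist(),round(d["p"],2)) for d in recognise(l,n)])
print(robot.current_time_s())
E
```

```text
pics
side [[517.9, 0.0, 317.3], [0.0, 517.9, 243.3], [0.0, 0.0, 1.0]] -0.12343249594007419 [[-0.705, -0.709, 0.003, 0.403], [0.449, -0.444, 0.776, -0.309], [-0.548, 0.548, 0.631, -1.072], [0.0, 0.0, 0.0, 1.0]]
tall_foot [([415.0, 222.0, 20.0, 34.0], 0.61)]
short_foot [([430.0, 208.0, 18.0, 29.0], 0.77), ([324.0, 263.0, 90.0, 58.0], 0.74), ([242.0, 307.0, 60.0, 51.0], 0.53), ([424.0, 261.0, 60.0, 18.0], 0.43)]
slab [([428.0, 208.0, 21.0, 28.0], 0.67)]
tray [([408.0, 220.0, 79.0, 50.0], 0.72)]
rest [([239.0, 336.0, 94.0, 81.0], 0.76)]
gauge [([243.0, 307.0, 57.0, 55.0], 0.94), ([237.0, 420.0, 62.0, 67.0], 0.84), ([241.0, 335.0, 90.0, 80.0], 0.26)]
gauge_grip [([241.0, 421.0, 59.0, 65.0], 0.77), ([245.0, 307.0, 62.0, 54.0], 0.56)]
mug_tray [([387.0, 200.0, 31.0, 37.0], 0.67)]
top [[462.4, 0.0, 320.2], [0.0, 462.4, 243.0], [0.0, 0.0, 1.0]] -0.04571708425770751 [[-0.015, -1.0, 0.001, 0.028], [0.989, -0.015, 0.146, -0.553], [-0.146, 0.003, 0.989, -1.12], [0.0, 0.0, 0.0, 1.0]]
tall_foot [([438.0, 273.0, 34.0, 26.0], 0.6)]
short_foot [([482.0, 263.0, 32.0, 24.0], 0.55)]
slab [([329.0, 244.0, 84.0, 77.0], 0.7), ([450.0, 226.0, 44.0, 49.0], 0.46), ([369.0, 163.0, 39.0, 44.0], 0.32)]
tray []
rest [([204.0, 262.0, 76.0, 64.0], 0.72)]
gauge [([207.0, 262.0, 56.0, 47.0], 0.97), ([148.0, 327.0, 40.0, 58.0], 0.94)]
gauge_grip [([146.0, 326.0, 41.0, 52.0], 0.66)]
mug_tray [([450.0, 224.0, 45.0, 47.0], 0.88)]
0.9
```

```bash
python3 - <<'E'
import cv2
a=cv2.imread("pics/top0.png")[110:400,100:540]; cv2.imwrite("pics/t1.png",cv2.resize(a,(800,527),interpolation=cv2.INTER_CUBIC))
a=cv2.imread("pics/side0.png")[160:470,160:500]; cv2.imwrite("pics/s1.png",cv2.resize(a,(658,600),interpolation=cv2.INTER_CUBIC))
E
```

```text
(no output)
```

View pics/t1.png

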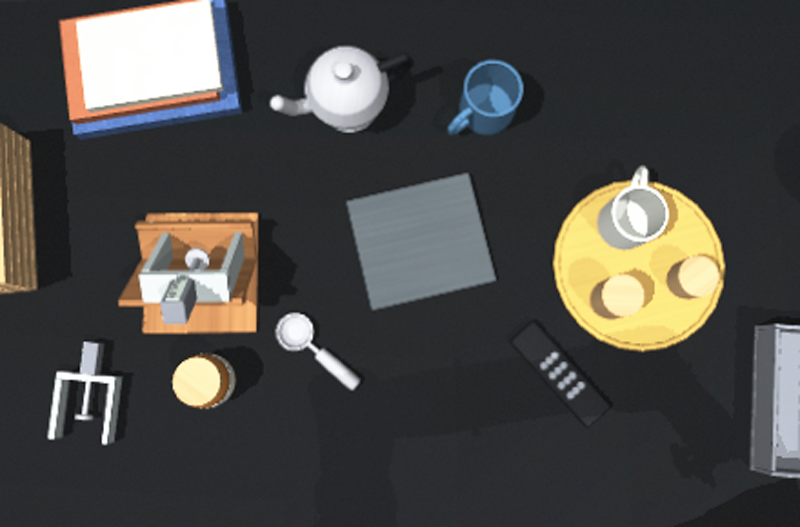

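View pics/s1.png

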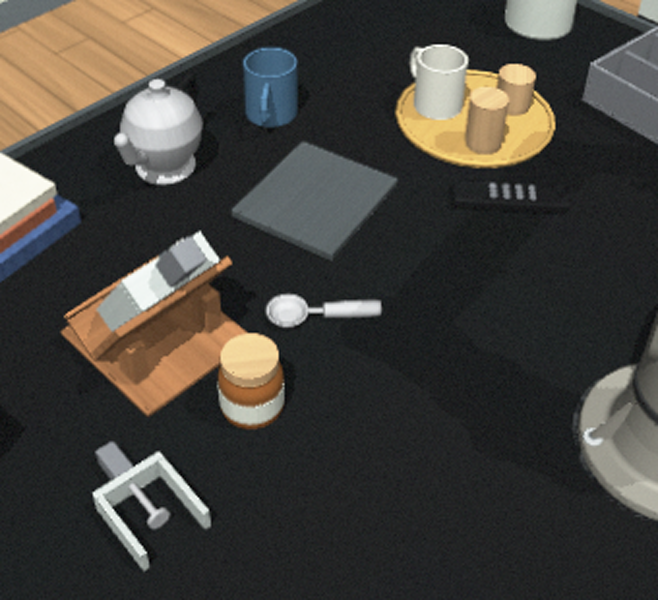

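The top view shows the tall foot on the tray at about (442,272) full-frame and the short one at (484,262). The slab is at about (331,243), and the gauge in the rest is at about (207,262). The gauge lying at (148,326) is a decoy. I'll zoom in for exact features.

```bash
python3 - <<'E'
import cv2,numpy as np
def tile(n,x,y,w,h,s):
    a=cv2.resize(cv2.imread(f"pics/{n}0.png")[y:y+h,x:x+w],(w*s,h*s),interpolation=cv2.INTER_CUBIC)
    for k in range(0,w,10): cv2.putText(a,str(x+k),(k*s,8),0,.3,(0,255,255));cv2.line(a,(k*s,10),(k*s,14),(0,255,255))
    for k in range(0,h,10): cv2.putText(a,str(y+k),(0,k*s+4),0,.3,(0,255,255))
    return a
cv2.imwrite("pics/g1.png",tile("top",160,218,90,75,8))
cv2.imwrite("pics/g2.png",tile("side",185,272,95,70,8))
cv2.imwrite("pics/g3.png",np.hstack([tile("top",415,245,80,60,5),tile("side",390,185,60,60,5)]))
a=cv2.imread("pics/top0.png"); r=a[195:295,280:385].astype(int)
m=((r.sum(2)>200)&(r.max(2)-r.min(2)<50)).astype(np.uint8)
m=cv2.morphologyEx(m,cv2.MORPH_OPEN,np.ones((9,9)))
c=max(cv2.findContours(m,0,2)[0],key=cv2.contourArea)
b=cv2.approxPolyDP(c,6,True)[:,0]+[280,195];print(b.tolist(),cv2.contourArea(c),cv2.minAreaRect(c))
E
```

```text
[[357, 207], [292, 220], [304, 278], [370, 264]] 4216.0 ((50.92622375488281, 47.31147766113281), (62.29869842529297, 70.71589660644531), 76.75948333740234)
```

View pics/g1.png

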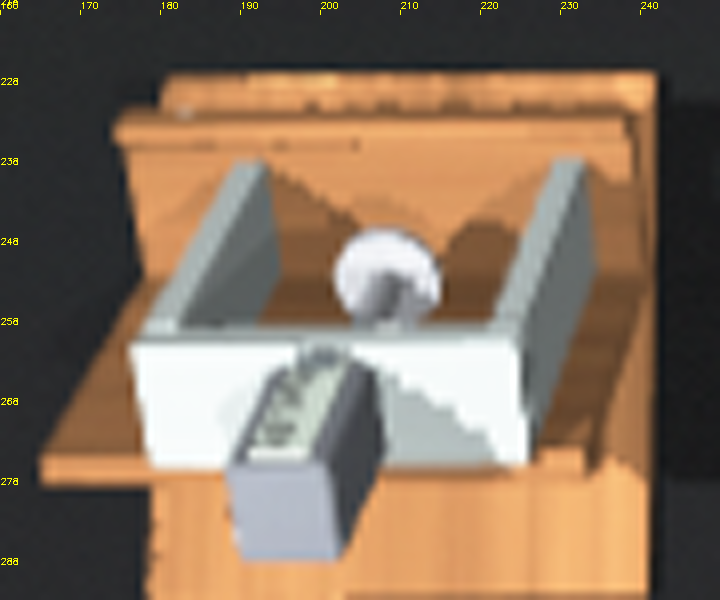

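View pics/g2.png

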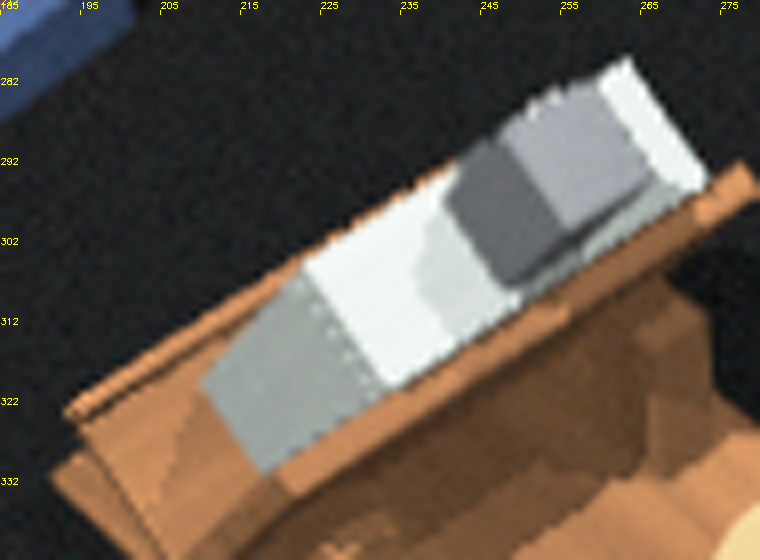

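View pics/g3.png

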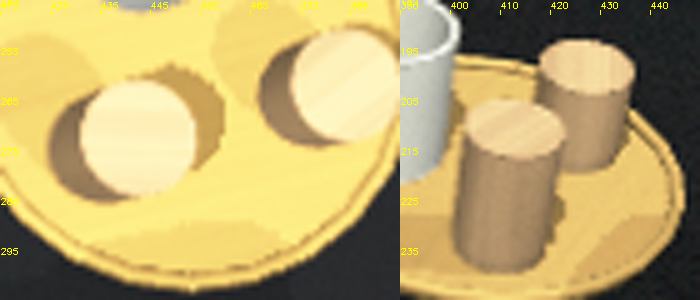

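The zooms show the gauge's bar, leg and handle corners clearly in both views. The tall foot's top face is at (442.7,272.3) in top and (413.2,210.7) in side. Next I'll fit the poses.

```bash
cat > h.py <<'E'
import numpy as np, cv2
from scipy.optimize import least_squares
from scipy.spatial.transform import Rotation as Ro
from station import robot, fingers, vision, workorder, recognise
C={n:vision.calibration(n) for n in ("side","top")}
def proj(P,n):
    c=C[n];E=np.array(c["extrinsics"]);q=np.atleast_2d(P)@E[:3,:3].T+E[:3,3]
    u=np.c_[q[:,0]/-q[:,2],-q[:,1]/-q[:,2]];u*=1+c["k1"]*(u**2).sum(1,keepdims=True)
    M=np.array(c["mtx"]);return u@M[:2,:2].T+M[:2,2]
E
cat > fit.py <<'E'
from h import *
T=lambda p,o,s:(np.array(p,float)+.5)/s-.5+np.array(o)
gt=[((133,345),(20,55,122)),((520,340),(20,-55,122)),((528,465),(-20,-55,122)),((148,467),(-20,55,122)),
((228,465),(16,15,182)),((325,462),(16,-15,182)),((245,560),(-16,15,182)),((340,558),(-16,-15,182)),
((242,162),(20,55,0)),((267,162),(20,45,0)),((560,160),(20,-45,0)),((582,158),(20,-55,0))]
gs=[((302,265),(20,55,122)),((388,390),(-20,55,122)),((708,183),(-20,-55,122)),((628,58),(20,-55,122)),
((200,385),(20,55,0)),((262,473),(-20,55,0)),((568,233),(-16,15,182)),((655,180),(-16,-15,182)),((500,140),(16,15,182))]
ot=T([a for a,_ in gt],(160,218),8);os_=T([a for a,_ in gs],(185,272),8)
pt=np.array([b for _,b in gt])/1e3;ps=np.array([b for _,b in gs])/1e3
def res(p):
    R=Ro.from_euler("xyz",p[3:],degrees=True)
    return np.r_[(proj(R.apply(pt)+p[:3],"top")-ot).ravel(),(proj(R.apply(ps)+p[:3],"side")-os_).ravel()]
s=least_squares(res,[.5,.2,.05,0,-35,0],loss="soft_l1");print("gauge",np.round(s.x,4),np.round(res(s.x).reshape(-1,2),1).tolist())
s=least_squares(lambda p:res([*p[:3],0,-35,p[3]]),[.5,.2,.05,0],loss="soft_l1");print("gauge35",np.round(s.x,4),s.cost)
f=[("top",(442.7,272.3)),("side",(413.2,210.7))]
for ff in (f,f[:1],f[1:]):
    s=least_squares(lambda p:np.concatenate([(proj([*p,.089],n)-o).ravel() for n,o in ff]),[.5,-.2]);print("foot",s.x,s.cost)
q=np.array([[357,207],[292,220],[304,278],[370,264]]);k=np.array([[80,-90],[80,90],[-80,90],[-80,-90]])/1e3
def rs(p):
    R=Ro.from_euler("z",p[2],degrees=True);return (proj(R.apply(np.c_[k,[0]*4])+[p[0],p[1],.015],"top")-q).ravel()
s=least_squares(rs,[.5,0,10]);print("slab",s.x,np.round(rs(s.x),1))
# side check: projected slab corners and centre
R=Ro.from_euler("z",s.x[2],degrees=True);P=R.apply(np.c_[k,[0]*4])+[s.x[0],s.x[1],.015]
print("slab side crop px",((proj(P,"side")-[160,160])*1.935).round().tolist())
E
python3 fit.py
```

```text
gauge [ 5.54700e-01  2.92900e-01  3.22000e-02  1.06700e-01 -3.47815e+01
 -5.24700e-01] [[0.0, 0.0], [-0.3, 0.4], [0.4, -0.0], [0.6, -0.0], [-0.8, -0.2], [0.9, 0.1], [-0.9, 0.5], [0.8, 0.7], [-0.4, -0.3], [0.4, -0.3], [-0.5, -0.3], [0.7, -0.1], [-0.3, -0.2], [-0.3, 0.1], [0.1, -0.1], [-0.3, 0.5], [-0.7, -0.3], [1.4, 3.3], [-0.1, 0.3], [0.4, -0.4], [-0.6, -1.2]]
gauge35 [ 0.555   0.2928  0.0325 -0.437 ] 7.326894677225804
foot [ 0.47003358 -0.27185671] 0.26109150890269583
foot [ 0.47074343 -0.2723007 ] 1.6155871338926322e-27
foot [ 0.46804439 -0.26962627] 1.0637833483116037e-22
slab [ 5.59277605e-01 -8.16908507e-03  1.09806414e+01] [ 1.2 -1.9 -1.7 -1.  -1.4  1.6  1.9  1.1]
slab side crop px [[304.0, 139.0], [229.0, 206.0], [328.0, 253.0], [398.0, 179.0]]
```

```bash
cat >> h.py <<'E'
FX,FY=.4700,-.2718   # foot
SX,SY,SYAW=.558,-.007,11.
D=[180,0,0]
GO=np.array([.555,.2928,.0325]);GR=Ro.from_euler("xyz",[0,-35,-.45],degrees=True)
gp=lambda z:(GO+GR.apply([0,0,z])).tolist()
GRIPS=[ (GR*Ro.from_euler("x",180,degrees=True)*Ro.from_euler("z",a,degrees=True)).as_euler("xyz",degrees=True).tolist() for a in (0,180)]
E
cat > a.py <<'E'
from h import *
print(robot.current_eef_rot(),GRIPS,gp(.152),gp(.3))
for nm,p,o in [("f",[FX,FY,.06],[180,0,0]),("f180",[FX,FY,.06],[180,0,180]),("s",[SX,SY,.1],[180,0,0]),("s180",[SX,SY,.1],[180,0,180])]+[(f"g{z}{i}",gp(z),GRIPS[i]) for z in (.152,.22,.3,.35) for i in (0,1)]:
    q=robot.inverse_kinematics(p,o);print(nm,None if q is None else np.round(q).tolist())
E
python3 a.py
```

```text
[ 1.79997973e+02 -5.65078388e-04  1.35191525e+01] [[180.0, -35.00000000000001, -0.44999999999999746], [-180.0, 35.000000000000014, 179.55000000000004]] [0.46781907062276595, 0.29348473149744664, 0.15701111073192675] [0.3829323762291433, 0.29415144374496044, 0.2782456132866975]
f [38.0, 28.0, -13.0, 101.0, 8.0, 52.0, -68.0]
f180 [53.0, 32.0, -34.0, 101.0, 21.0, 54.0, 101.0]
s [24.0, 30.0, -35.0, 96.0, 20.0, 60.0, -107.0]
s180 [30.0, 33.0, -44.0, 96.0, 26.0, 62.0, 68.0]
g0.1520 [-89.0, 12.0, 44.0, 122.0, 36.0, 29.0, -167.0]
g0.1521 [2.0, 20.0, -62.0, 119.0, 67.0, 51.0, -11.0]
g0.220 [-86.0, 2.0, 32.0, 121.0, 41.0, 43.0, -172.0]
g0.221 [4.0, 8.0, -62.0, 118.0, 51.0, 49.0, 1.0]
g0.30 [14.0, -8.0, -67.0, 115.0, 27.0, 50.0, -159.0]
g0.31 [-21.0, -4.0, -37.0, 116.0, 34.0, 53.0, 14.0]
g0.350 [-9.0, -11.0, -47.0, 113.0, 26.0, 57.0, -159.0]
g0.351 [-40.0, -8.0, -22.0, 113.0, 32.0, 61.0, 15.0]
```

```bash
cat > b.py <<'E'
from h import *
robot.move_to([FX,FY,.20],D)
fingers.gripper_to(1.0)
print(robot.line_to([FX,FY,.060],velocity=.12,f_stop=8))
fingers.gripper_to(0.0,force=40)
print("gap",robot.current_finger_gap(),robot.current_gripper_force(),robot.current_tool_pos())
robot.line_to([FX,FY,.17],velocity=.12)
robot.line_to([SX,SY,.17],velocity=.2)
for n in ("side","top"): cv2.imwrite(f"pics/{n}1.png",vision.grab_frame(n)[:,:,::-1])
print(robot.current_finger_gap(),robot.current_contact_force(),robot.current_time_s())
a=cv2.imread("pics/side1.png")[130:330,220:460]
cv2.imwrite("pics/v1.png",cv2.resize(a,None,fx=3,fy=3))
E
python3 b.py
```

```text
False
gap 0.6444767563414101 42.811289280653 [ 0.4705937  -0.27192431  0.06076847]
0.6415153897057977 [-0.04280265  0.17270928 -1.8423163 ] 7.125
```

View pics/v1.png

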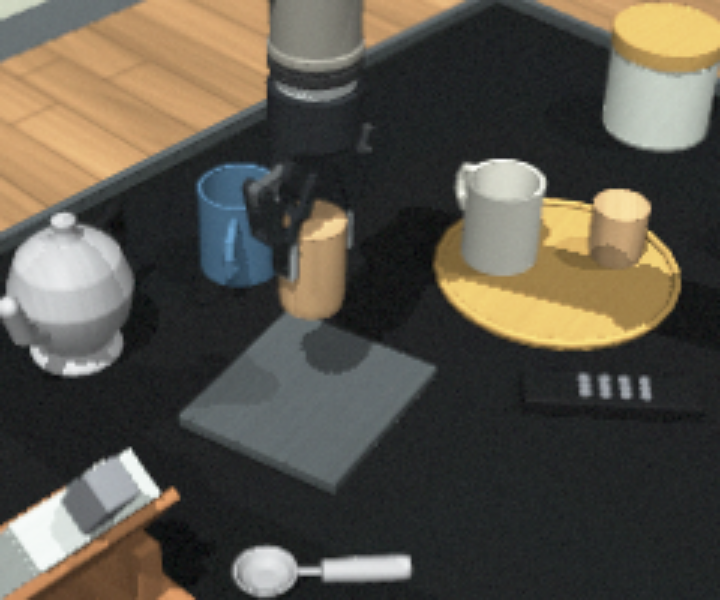

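The foot is gripped upright above the slab, and the short foot and mug are undisturbed. Now I'll lower it, release, and check.

```bash
cat > c.py <<'E'
from h import *
robot.line_to([SX,SY,.078],velocity=.12)
print(robot.line_to([SX,SY,.066],velocity=.02,f_stop=4),robot.current_tool_pos(),robot.current_contact_force())
fingers.gripper_to(1.0)
robot.line_to([SX,SY,.20],velocity=.12)
robot.move_to([.40,.15,.36],D)
for n in ("side","top"): cv2.imwrite(f"pics/{n}2.png",vision.grab_frame(n)[:,:,::-1])
print(robot.current_time_s())
a=cv2.resize(cv2.imread("pics/side2.png")[200:310,260:380],None,fx=4,fy=4)
b=cv2.resize(cv2.imread("pics/top2.png")[190:300,270:350+30],None,fx=4,fy=4)
a=np.hstack([a[:,:400],b[:,:400]]) if 0 else cv2.resize(np.hstack([a,b]),(800,int(440*800/920)))
cv2.imwrite("pics/v2.png",a)
print(robot.current_joint_positions())
for nm,p,o in [("dn",[.4,.15,.36],D)]+[(f"g{z}{i}",gp(z),GRIPS[i]) for z in (.152,.3,) for i in (0,1)]:
    q=robot.inverse_kinematics(p,o);print(nm,None if q is None else np.round(q).tolist())
E
python3 c.py
```

```text
True [ 0.5584369  -0.0069811   0.07078071] [-0.42100027  0.15520225  4.27263054]
11.3167
[   4.60047656    2.35169807  -28.13552807   90.12956674    1.08064845
   87.96187938 -113.75563668]
dn [5.0, 2.0, -28.0, 90.0, 1.0, 88.0, -114.0]
g0.1520 [-70.0, 10.0, 22.0, 122.0, 44.0, 33.0, -174.0]
g0.1521 [-3.0, 17.0, -54.0, 119.0, 64.0, 47.0, -9.0]
g0.30 [11.0, -8.0, -65.0, 115.0, 28.0, 50.0, -160.0]
g0.31 [-2.0, -6.0, -54.0, 116.0, 32.0, 52.0, 16.0]
```

View pics/v2.png

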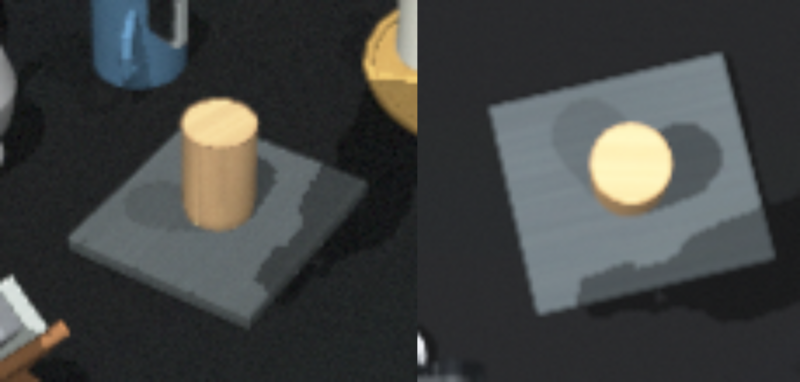

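The foot stands within about 1–2 mm of the slab centre. Its base is near (630,182) in the right tile, against a slab centre of (631,183). Next is the gauge.

```bash
cat > d.py <<'E'
from h import *
G=GRIPS[1]
robot.move_to(gp(.28),G)
print(np.round(robot.current_joint_positions()))
print(robot.line_to(gp(.152),velocity=.1,f_stop=10),robot.current_tool_pos())
fingers.gripper_to(0.0,force=80)
print("gap",robot.current_finger_gap(),robot.current_gripper_force(),robot.current_contact_force())
print(robot.line_to(gp(.37),velocity=.1,f_stop=30))
print("gap",robot.current_finger_gap(),robot.current_contact_force(),np.round(robot.current_joint_positions()),robot.current_time_s())
for n in ("side","top"): cv2.imwrite(f"pics/{n}3.png",vision.grab_frame(n)[:,:,::-1])
a=[cv2.imread(f"pics/{n}3.png") for n in ("side","top")]
cv2.imwrite("pics/v3.png",np.hstack([a[0][140:440,150:450],a[1][150:450,100:400]]))
for nm,p,o in [("up",gp(.37),[180,0,180]),("up11",gp(.37),[180,0,191]),("s",[SX,SY,.32],[180,0,191]),("sl",[SX,SY,.167],[180,0,191])]:
    q=robot.inverse_kinematics(p,o);print(nm,None if q is None else np.round(q).tolist())
E
python3 d.py
```

```text
[ -1.  -3. -55. 116.  36.  50.  13.]
False [0.46780569 0.2939013  0.1575828 ]
gap 0.33586807328466656 79.03077006340027 [-3.05343654 -1.38372561  4.25122373]
False
gap 0.3433413334971437 [-0.35820777 -0.31023672 -5.9555385 ] [ -4. -14. -51. 111.  21.  59.  26.] 17.55
up [-12.0, 6.0, -34.0, 90.0, 3.0, 85.0, 44.0]
up11 [-17.0, 6.0, -29.0, 90.0, 3.0, 85.0, 56.0]
s [-12.0, 17.0, 15.0, 78.0, -5.0, 85.0, 104.0]
sl [-13.0, 22.0, 16.0, 93.0, -6.0, 66.0, 105.0]
```

View pics/v3.png

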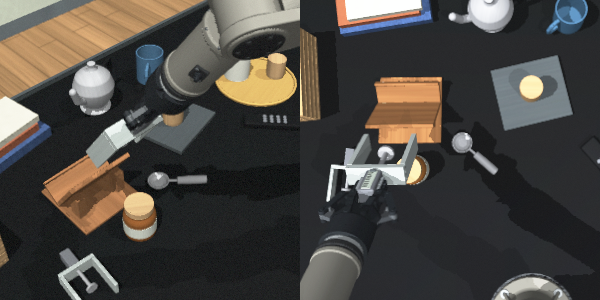

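The gauge is out of the rest and held, with nothing else disturbed. I'll turn it upright, carry it over the foot, and check its tilt and lateral position.

```bash
cat > e.py <<'E'
from h import *
p=gp(.37)
robot.move_to(p,[180,0,180])
robot.line_to([p[0],p[1],.345],velocity=.1)
robot.move_to([.48,.13,.345],[180,0,191])
robot.line_to([SX,SY,.345],velocity=.15)
print(robot.current_tool_pos(),robot.current_eef_rot(),robot.current_finger_gap(),robot.current_time_s())
for n in ("side","top"): cv2.imwrite(f"pics/{n}4.png",vision.grab_frame(n)[:,:,::-1])
# expected gauge outline drawn over the side picture (gauge frame under TCP at z=.152)
R=Ro.from_euler("z",11,degrees=True);O=np.array([SX,SY,.345-.152])
im=cv2.resize(cv2.imread("pics/side4.png"),None,fx=4,fy=4,interpolation=cv2.INTER_CUBIC)
for y in (55,45,-45,-55):
    for x in (20,-20):
        P=proj(R.apply(np.array([[x,y,0],[x,y,122]])/1e3)+O,"side");P=((P+.5)*4-.5).astype(int)
        cv2.line(im,P[0].tolist(),P[1].tolist(),(0,0,255),1)
c=((proj([SX,SY,.17],"side")[0]+.5)*4).astype(int);x0=max(c[0]-300,0);y0=max(c[1]-300,0)
cv2.imwrite("pics/v4.png",im[y0:y0+600,x0:x0+600])
E
python3 e.py
```

```text
[ 0.55755067 -0.00507446  0.34518838] [ 1.79918211e+02  1.76143791e-03 -1.68837223e+02] 0.3435279832683812 20.4833
```

View pics/v4.png

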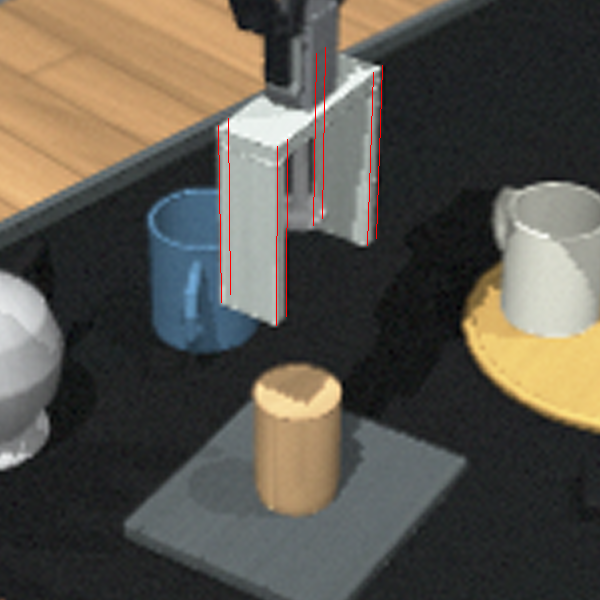

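The gauge hangs upright. It matches the predicted outline to about 1 px and is centred over the foot, so I'll lower it.

```bash
cat > f.py <<'E'
from h import *
print(robot.line_to([SX,SY,.22],velocity=.1,f_stop=12))
print(robot.line_to([SX,SY,.178],velocity=.04,f_stop=6),robot.current_contact_force())
print(robot.line_to([SX,SY,.158],velocity=.012,f_stop=4),robot.current_tool_pos(),robot.current_contact_force(),robot.current_time_s())
for n in ("side","top"): cv2.imwrite(f"pics/{n}5.png",vision.grab_frame(n)[:,:,::-1])
cv2.imwrite("pics/v5.png",cv2.resize(cv2.imread("pics/side5.png")[150:320,230:400],None,fx=3.5,fy=3.5,interpolation=cv2.INTER_CUBIC))
E
python3 f.py
```

```text
False
False [ 1.60638474  0.88417817 -4.30355612]
True [ 0.55821961 -0.0068024   0.16600153] [0.46312038 0.64418815 4.34459183] 24.2
```

```bash
cat > g.py <<'E'
from h import *
fingers.gripper_to(0.75); robot.pause(.3)
robot.line_to([SX,SY,.26],velocity=.08)
robot.move_to([.40,.12,.40],[180,0,191])
for n in ("side","top"): cv2.imwrite(f"pics/{n}6.png",vision.grab_frame(n)[:,:,::-1])
a=[cv2.resize(cv2.imread(f"pics/{n}6.png")[v:v+130,u:u+130],None,fx=3,fy=3,interpolation=cv2.INTER_CUBIC) for n,u,v in (("side",240,180),("top",265,180))]
cv2.imwrite("pics/v6.png",np.hstack(a)); print(robot.current_time_s())
E
python3 g.py
```

```text
27.4583
```

View pics/v6.png

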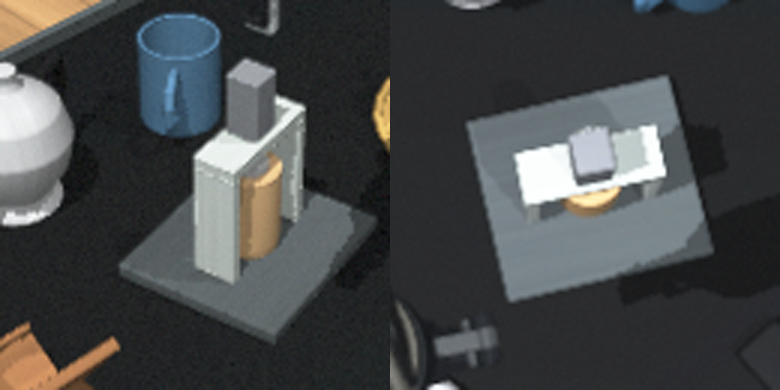

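The gauge stands astride the foot with both legs flat on the slab and the plunger on the foot's top. The robot is clear, so I'm handing the job in.

```bash
python3 -c "
from station import workorder
print(workorder.close_job())"
```

```text
the job is handed in; nothing more can be done
None
```

The job is handed in at about 27 s: the tall foot stands upright within about 2 mm of the slab's centre, with the gauge left astride it, both legs flat on the slab and the plunger resting on the foot; nothing else was moved on purpose or seen to shift.

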